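# Put the remote on its charger and hold the wake dial at the third click

## Robot

A 6-joint arm with a two-finger parallel gripper is mounted at the origin on the work surface. World frame = base frame: x ahead of the robot, y to its left, z up, the work surface at z = 0. Lengths are in m, angles in degrees, forces in N, time in s.
With the tool pointing down it reaches from about 0.3 to 0.775 m from the base axis. Payload 14.6 kg.
Tool frame: the origin (TCP) lies midway between the tips of the shut fingers; the grasp point (between the pads) lies 19 mm behind it; z points along the fingers, y is the line along which they close (so a half turn about z gives the same grasp; the last joint's range is limited). The gripper opens to 85 mm and grips with 20 to 120 N. Pads are 22 mm wide; open, the fingers measure 114 mm over their backs; the gripper's body (76 mm by 85 mm) begins 54 mm behind the grasp point. The pads swing forward as they close: fully open they stand 13 mm farther back than shut.
Start: joints at [-68.961, 17.183, 87.147, -0, 75.671, -3.816], TCP at [0.231, -0.499, 0.207] pointing down, gripper open.
Joint ranges: [-173.82, 173.82], [-45.26, 126.66], [13.44, 144.39], [-59.66, 239.66], [0, 175.72], [-146.38, 146.38]. Speed limits (degrees/s): [127.2, 127.2, 147.25, 180, 180, 180].

## Interface

Orientations are given as [roll, pitch, yaw] about the fixed x, y, z axes, in that order (R = Rz(yaw) Ry(pitch) Rx(roll)).
In Python, from workcell import bot gives the robot as it stands.
- The arm moves only by the tool arm_command, never from a script. Its argument "series" is a list of rows, each an object with "twist": the turn, a rotation vector about the tool's x, y, z in degrees, a list of three; "dp": the shift along the tool's x, y, z in cm, a list of three; "claw": the opening, from -1 (shut) to 1 (fully open). In form: [{"twist": [rx, ry, rz], "dp": [x, y, z], "claw": claw}, ...]. A call has 1 to 20 rows; each row shifts and turns the commanded pose from where the row before left it, along the tool's axes as they then stand; what a row does not reach is not made up. A row lasts 1/8 s, in which the tool goes at most 62.5 mm and 10.7 degrees, less where a joint would pass 70% of its speed; a pose out of reach is approached as far as the arm can. A call with a gripper value outside its range is refused whole. The fingers move at their own pace and stop on an object; "squeeze" is the grip in N (left out, the last holds). Time passes only in rows, so rows that do not move let the fingers close. It gives the time, the measured TCP pose, the force, the opening and the grip force at its end, in the units of the state.
- bot.get_state(): the state, without advancing time (a new reading comes with each control period).
- bot.snapshot(name): name is "scene" or "top" or "wrist"; returns a dict with "image" (420x560x3 uint8, red, green, blue), "camera_matrix" (3x3 intrinsics, pixels), "R" (3x3) and "t" (3): a world point X has camera coordinates R X + t; the wrist camera has in their place "tool_from_camera" (4x4, takes a point from camera to tool coordinates, whose origin is the TCP and whose axes are the flange's). Camera axes: x right, y down, z forward; pixel columns grow to the right and rows downward; lengths in m; the calibration is good to about 2 mm. A picture is of the moment at which its call begins: read the wrist's pose just before it. There is no depth.
- bot.job_done(): hands the job in; it is judged then, once.
The state is a dict: "clock": time; "qpos": joint angles; "joint_vel": joint speeds; "joint_efforts": joint torques, N m; "position": TCP position; "orientation": TCP orientation; "force": force on the tool from outside, world axes, zero at the start; "wrist_torque": the same for the moment, N m; "gripper_width": finger opening in m; "grip_force": force on a finger pad.
Only numpy, scipy, OpenCV 4.12 (cv2) and the standard library are available. Lean on these libraries where they do the work, as an engineer would, in place of code of your own. Each camera call takes 0.05 s, during which the arm holds its last target. There are 200 camera calls.

## Task

The hearing aid remote and the spectacle case have been left in each other's places: swap them, so that the lilac remote lies flat, buttons up, in the middle of the charging plate and the silver case lies flat in the middle of the cork stand, each lengthways along its place. Then press the orange tab of the charger's spring-return dial down past its first two clicks to the third, and finish while still holding it there, neither letting it spring back nor pushing it on to the end stop. Leave everything else on the shelf where it is.

Things in the scene. Friction and masses are not known exactly. Their poses are not given: they have to be found in the camera images.
- remote_mid (a point): Centre of the lilac plastic hearing aid remote: a flat block 100 (x) x 44 (y) x 18 (z) mm, 60 to 110 g, buttons on its +z face. Starts lying on the cork stand, roughly lengthways. The point is 9 mm above its underside; z up.
- case_mid (a point): Centre of the closed silver metal spectacle case: a rounded block 155 (x) x 56 (y) x 36 (z) mm, 90 to 180 g, hinge closed for good. Starts lying on the charging plate, roughly lengthways, its ends overhanging it. The point is 18 mm above its underside; z up.
- plate_top (a point): Centre of the top of the charging plate (white, lilac edge, 130 (x) x 84 (y) mm, flat, no rim, 18 mm above the shelf), at the near end of the fixed grey charger. x runs along charger and plate towards the dial tower, z up. The tower (white, 58 mm along x, from y -28 to +50 mm, 88 mm high; black drum up to 99 mm) has the dial's axis in its middle, 165 mm along +x from here. The remote belongs here.
- stand_top (a point): Centre of the top of the fixed cork stand: slab 170 (x) x 90 (y) mm, no rim, top 12 mm above the shelf; z up. The case belongs here. Charger and stand are side by side, 0.30 to 0.44 m apart, either on the left, each turned up to 0.3 rad from the robot's x; the shelf between them, on the robot's side, is free.
- dial_pad (a point): Middle of the top of the orange tab (32 x 36 mm) that moves with the dial. The dial turns about a level axis along the charger's x, 75 mm up; the tab sticks out on the charger's -y side, 80 mm from the axis, free above and below. At rest this point is 103 mm above the shelf; pressed straight down it is 14 mm lower at the first click, 28 at the second, 43 at the third, and hardly moves sideways.
- dial (a joint): Turn of the dial in rad: 0 at rest, growing as the tab is pressed down. Clicks at 0.18, 0.36 and 0.54; end stop at 0.66. A spring always drives it back to 0: it stays only while held. Pressing at the tab takes 5 to 11 N on the way, with a slight bump between clicks, and 8 to 10 N to hold at the third.
- remote: The remote itself; origin at the centre of its underside.
- case: The spectacle case itself; origin at the centre of its underside.
- ramekin: White porcelain ramekin, 72 mm across, 42 mm high, beyond the charger: leave alone. Origin under its centre.
- mug: Blue mug, 80 mm across, 90 mm high, far left: leave alone. Origin under its centre.
- pills: Amber pill jar, 44 mm across, 70 mm high, far right: leave alone. Origin under its centre.
- torch: Dark pocket torch lying down, 130 mm long, 36 mm thick, beyond the charger or stand: leave alone. Origin under its middle.
Not all that is in view belongs to the job. Of the things like the case, leave any that is pink; of the rest the larger one is meant. Of the things that look like the remote, the largest one is meant.

How it is judged (in metres and radians):
On the way, in this order (a step that is already met when the one before it is completed fails the run):
1. the remote lies on the charging plate and the case on the cork stand, both let go, with the dial still at rest (x of remote_mid in the frame of plate_top between -0.025 and 0.025 m and y of remote_mid in the frame of plate_top between -0.02 and 0.02 m and z of remote_mid in the frame of plate_top between 0.004 and 0.014 m and x of case_mid in the frame of stand_top between -0.03 and 0.03 m and y of case_mid in the frame of stand_top between -0.025 and 0.025 m and z of case_mid in the frame of stand_top between 0.013 and 0.023 m and angle between each of remote_mid, case_mid's own z axis and vertical below 0.1 rad and angle between the x axis of remote_mid and the x axis of plate_top, either way round below 0.3 rad and angle between the x axis of case_mid and the x axis of stand_top, either way round below 0.3 rad and contact force between the fingers and remote below 0.1 N and contact force between the fingers and case below 0.1 N and linear speed of each of remote, case below 0.03 m/s and value of joint dial below 0.08 rad), for 0.1 s.
2. the dial is held at its third click (value of joint dial between 0.46 and 0.62 rad and contact force between the fingers and dial above 2 N), for 0.2 s.
At the end, for the whole second after the job is handed in: Fingers hold the dial still at the third click (0.46 to 0.62 rad, over 2 N). Remote flat, buttons up, on the plate: centre within 25 mm along, 20 mm across, 0.3 rad. Case flat on the cork stand: within 30 mm, 25 mm, 0.3 rad. The fingers touch neither. Bystanders within 30 mm (all of step 2 and x of remote_mid in the frame of plate_top between -0.025 and 0.025 m and y of remote_mid in the frame of plate_top between -0.02 and 0.02 m and z of remote_mid in the frame of plate_top between 0.004 and 0.014 m and x of case_mid in the frame of stand_top between -0.03 and 0.03 m and y of case_mid in the frame of stand_top between -0.025 and 0.025 m and z of case_mid in the frame of stand_top between 0.013 and 0.023 m and angle between each of remote_mid, case_mid's own z axis and vertical below 0.1 rad and angle between the x axis of remote_mid and the x axis of plate_top, either way round below 0.3 rad and angle between the x axis of case_mid and the x axis of stand_top, either way round below 0.3 rad and contact force between the fingers and remote below 0.1 N and contact force between the fingers and case below 0.1 N and linear speed of each of remote, case below 0.03 m/s and velocity of joint dial between -0.15 and 0.15 rad/s); the arm keeps its last pose, push and grip.
It fails at once if the ramekin is moved more than 30 mm (distance of ramekin from where it was at the start of the episode above 0.03 m).
It fails at once if the mug is moved more than 30 mm (distance of mug from where it was at the start of the episode above 0.03 m).
It fails at once if the pill jar is moved more than 30 mm (distance of pills from where it was at the start of the episode above 0.03 m).
It fails at once if the torch is moved more than 30 mm (distance of torch from where it was at the start of the episode above 0.03 m).
It also fails if it takes over 72 s, if anything falls off the work surface, if the arm or the gripper's body presses on something with over 40 N, if the wrist force passes 120 N, or if a joint passes its speed limit or range.

## Working session

There is one attempt and no reset: what is moved stays moved. The work goes in short steps, Python scripts to look and compute and a tool call to move; the robot and the scene stay as the last step left them, time stands still between calls to the robot, and variables do not carry over. Pictures are saved under pics/ and viewed, at most 11 in all, crops included, and the job is handed in when it is done.

Besides the shell and the picture viewer there is one more tool, called after "Emit:" as name(argument=value, ...), one argument or row to a line, values as JSON. arm_command: Moves the arm, as the interface text tells. Its arguments: {"type":"object","properties":{"series":{"type":"array","items":{"type":"object","properties":{"twist":{"type":"array","items":{"type":"number"}},"dp":{"type":"array","items":{"type":"number"}},"claw":{"type":"number"}}}},"squeeze":{"type":"number"}},"required":["series"]}

```bash
mkdir -p pics; ls
python3 - <<'E'
from workcell import bot
import cv2,pickle
print(bot.get_state())
for n in("scene","top"):
    s=bot.snapshot(n); pickle.dump(s,open(f"pics/{n}0.pkl","wb")); cv2.imwrite(f"pics/{n}0.png",s["image"][:,:,::-1]); print(n,s["camera_matrix"],s["R"],s["t"])
E
```

```text
pics
{'clock': 0.0, 'qpos': array([-6.89622783e+01,  1.72163937e+01,  8.71822784e+01,  1.81831588e-04,
        7.56700283e+01, -3.81656581e+00]), 'joint_vel': array([ 0.08255861,  0.04708744, -0.04379838,  0.11692583, -0.0474385 ,
        0.00232536]), 'joint_efforts': array([-1.33220823e-03, -5.43495512e+01, -3.61797488e+01, -4.40741246e-05,
        3.91518610e-03, -8.80846926e-06]), 'position': array([ 0.23106495, -0.49880513,  0.2059994 ]), 'orientation': array([-1.79931464e+02, -4.74859279e-03,  2.48542396e+01]), 'force': array([ 0.18294336,  0.11324394, -0.26296395]), 'wrist_torque': array([-0.028253  , -0.00472747,  0.01469694]), 'grip_force': 0.0, 'gripper_width': 0.08516337302884913}
scene [[515.58569827   0.         275.21770447]
 [  0.         515.58569827 211.33516523]
 [  0.           0.           1.        ]] [[ 0.13424759  0.99091965  0.00747158]
 [ 0.84907322 -0.11113647 -0.51645266]
 [-0.51093273  0.07567644 -0.85628315]] [-0.0727359  -0.38397456  1.9767732 ]
top [[383.3348088    0.         280.14959544]
 [  0.         383.3348088  211.03573173]
 [  0.           0.           1.        ]] [[ 0.02692481 -0.99943281  0.02022648]
 [-0.99261321 -0.0291246  -0.11777424]
 [ 0.11829653 -0.01690603 -0.99283439]] [-0.03274472  0.50192774  0.99082322]
```

View pics/top0.png

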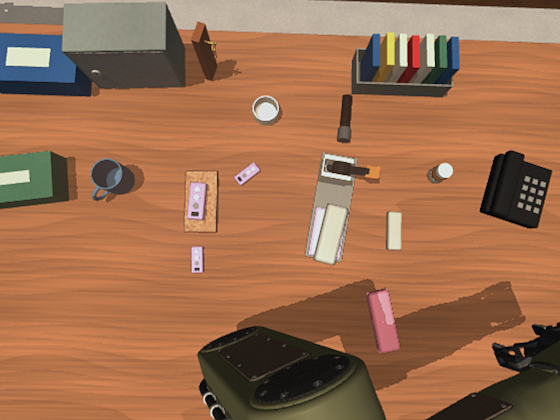

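View pics/scene0.png

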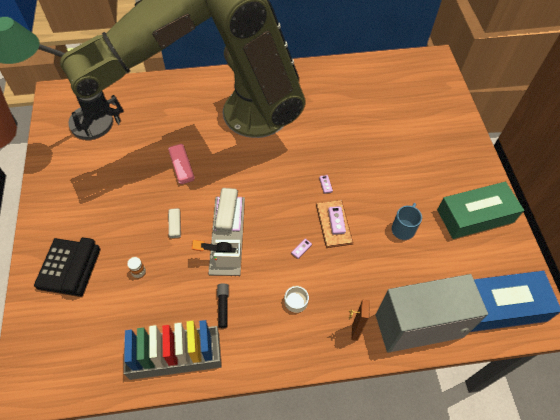

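Remote look-alikes in the top view: (197,201) on the cork, which is the largest, then (247,174) and (197,259). Case look-alikes: silver at (332,234) on the plate (larger), silver at (394,231) (smaller) and pink at (384,320). I choose (197,201) and (332,234). Next I measure these and check them in a close crop.

```bash
cat > h.py <<'E'
import numpy as np,cv2,pickle
from workcell import bot
from scipy.spatial.transform import Rotation as Ro
def cam(s):
    """-> K, Rwc (cam->world), centre"""
    if "R" in s: return np.array(s["camera_matrix"]),np.array(s["R"]).T,-np.array(s["R"]).T@np.array(s["t"])
    st=s["st"];T=np.eye(4);T[:3,:3]=Ro.from_euler("xyz",st["orientation"],degrees=True).as_matrix();T[:3,3]=st["position"]
    M=T@np.array(s["tool_from_camera"]);return np.array(s["camera_matrix"]),M[:3,:3],M[:3,3]
def snap(n,name):
    st=bot.get_state();s=bot.snapshot(n);s["st"]=st
    pickle.dump(s,open(f"pics/{name}.pkl","wb"));cv2.imwrite(f"pics/{name}.png",s["image"][:,:,::-1]);return s
def ray(s,uv,z):
    K,R,c=cam(s);uv=np.atleast_2d(np.array(uv,float))
    d=(R@np.linalg.inv(K)@np.c_[uv,np.ones(len(uv))].T).T
    return c+d*((z-c[2])/d[:,2])[:,None]
def proj(s,X):
    K,R,c=cam(s);p=(K@R.T@(np.atleast_2d(X)-c).T).T;return p[:,:2]/p[:,2:]
def blobs(s,lo,hi,amin=60):
    h=cv2.cvtColor(s["image"],cv2.COLOR_RGB2HSV);m=cv2.inRange(h,np.array(lo),np.array(hi))
    cs,_=cv2.findContours(m,cv2.RETR_EXTERNAL,cv2.CHAIN_APPROX_NONE)
    return [c for c in cs if cv2.contourArea(c)>amin]
def rect(s,c,z):
    """min area rect of contour on plane z: centre, long/short (mm), yaw of long axis deg"""
    P=ray(s,c.reshape(-1,2),z)[:,:2]*1000
    b=cv2.boxPoints(cv2.minAreaRect(P.astype(np.float32)));e=[b[1]-b[0],b[2]-b[1]];e.sort(key=lambda v:-np.hypot(*v))
    return b.mean(0).round(1),round(float(np.hypot(*e[0])),1),round(float(np.hypot(*e[1])),1),round((np.degrees(np.arctan2(e[0][1],e[0][0]))+90)%180-90,1)
E
python3 - <<'E'
from h import *
s=pickle.load(open("pics/top0.pkl","rb"));s["st"]=None
h=cv2.cvtColor(s["image"],cv2.COLOR_RGB2HSV)
for n,(u,v) in dict(cork=(190,225),rem=(192,195),rem2=(247,172),case=(328,240),case2=(394,231),pink=(384,320),tab=(373,172),tower=(330,157),ch=(322,195),plate=(315,235),wood=(260,220)).items(): print(n,h[v,u])
c=cv2.resize(s["image"][140:280,170:420],None,fx=3.2,fy=3.2,interpolation=cv2.INTER_CUBIC);cv2.imwrite("pics/crop.png",c[:,:,::-1])
for nm,lo,hi,z in(("lilac",(125,25,120),(165,110,255),.03),("case",(20,15,150),(40,70,255),.054),("orange",(8,150,150),(20,255,255),.103)):
  for b in blobs(s,lo,hi): print(nm,b.reshape(-1,2).mean(0).round(),cv2.contourArea(b),rect(s,b,z))
E
```

```text
cork [ 13 132 210]
rem [153  38 219]
rem2 [ 72  11 233]
case [ 30  30 222]
case2 [ 27  33 223]
pink [178 115 199]
tab [ 14 170 217]
tower [101   9 233]
ch [ 18  48 169]
plate [ 95   7 230]
wood [ 11 150 187]
lilac [197. 259.] 245.5 (array([369.1, 195.2], dtype=float32), 65.1, 26.1, np.float32(2.9))
lilac [196. 200.] 515.0 (array([524.6, 204.9], dtype=float32), 96.6, 41.8, np.float32(-2.5))
lilac [247. 173.] 235.5 (array([601.7,  74.1], dtype=float32), 67.0, 29.0, np.float32(-49.9))
case [394. 231.] 433.0 (array([ 457.7, -315.4], dtype=float32), 96.8, 31.5, np.float32(-0.6))
case [331. 234.] 1063.5 (array([ 445.5, -151. ], dtype=float32), 151.8, 52.4, np.float32(-13.2))
case [ 14. 177.] 279.0 (array([567.6, 672.3], dtype=float32), 74.3, 29.1, np.float32(-82.0))
case [28. 57.] 672.5 (array([897.8, 671.8], dtype=float32), 112.2, 49.8, np.float32(-90.0))
case [430.  50.] 208.0 (array([ 961., -421.], dtype=float32), 97.0, 22.4, np.float32(0.8))
case [403.  49.] 205.5 (array([ 958.2, -344.6], dtype=float32), 97.0, 22.3, np.float32(-0.6))
case [90. 29.] 1962.0 (array([992.6, 514.8], dtype=float32), 143.1, 136.5, np.float32(-86.1))
orange [331. 343.] 215.5 (array([ 187.1, -148.5], dtype=float32), 74.2, 33.2, np.float32(74.2))
orange [247. 172.] 425.0 (array([588.3,  67.2], dtype=float32), 80.7, 46.8, np.float32(-52.1))
orange [239. 142.] 64.0 (array([668.6,  92.4], dtype=float32), 51.9, 47.8, np.float32(2.1))
orange [276. 196.] 123862.5 (array([484.1, -30. ], dtype=float32), 1444.6, 952.2, np.float32(-88.9))
orange [30. 28.] 474.0 (array([949.8, 640. ], dtype=float32), 157.8, 24.3, np.float32(-89.9))
orange [190.  34.] 155.5 (array([952.8, 221. ], dtype=float32), 66.0, 48.7, np.float32(-64.3))
```

View pics/crop.png

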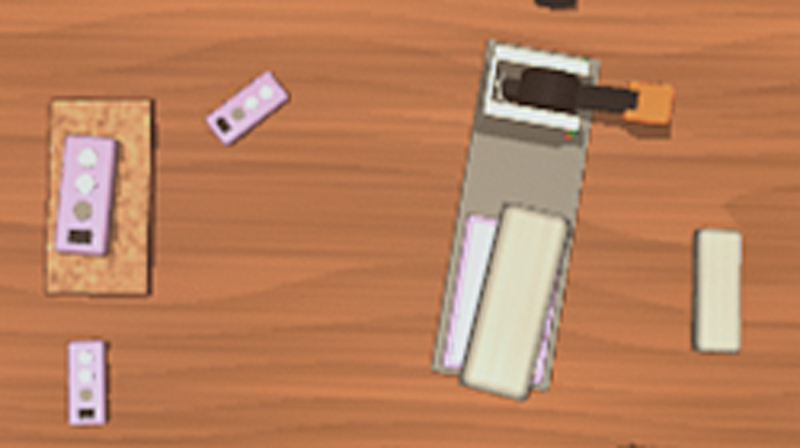

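Run:
```python
from h import *
s=pickle.load(open("pics/top0.pkl","rb"))
o=lambda l:np.array(l)/3.2+[170-.35,140-.35]
def show(n,l,z): 
    P=ray(s,o(l),z)*1000; print(n,P[:,:2].round(1).tolist(),P[:,:2].mean(0).round(1)); return P[:,:2]
A=lambda a,b:round(float(np.degrees(np.arctan2(*(b-a)[::-1]))),1)
st=show("stand",[(50,98),(154,98),(151,294),(46,294)],.012);print(A(st[3],st[0]),A(st[2],st[1]))
p=show("plateTL,BL,BR",[(470,215),(443,367),(543,386)],.018);print(A(p[1],p[0]),np.linalg.norm(p[0]-p[1]),np.linalg.norm(p[2]-p[1]),"centre",(p[0]+p[2])/2)
t=show("towertop",[(495,40),(597,60),(580,132),(483,115)],.088);print(A(t[3],t[0]),A(t[2],t[1]))
show("tab",[(629,82),(673,84),(669,126),(625,121)],.103)
a=np.radians(A(p[1],p[0]));ex=np.array([np.cos(a),np.sin(a)]);ey=np.array([-ex[1],ex[0]])
c=(p[0]+p[2])/2;print("tower pred",c+165*ex+11*ey,"tab pred",c+165*ex-80*ey)
```

```text
stand [[609.2, 243.1], [612.0, 154.7], [444.4, 149.5], [442.0, 237.1]] [526.9 196.1]
2.1 1.8
plateTL,BL,BR [[518.4, -116.8], [390.2, -96.3], [376.7, -179.9]] [ 428.4 -131. ]
-9.1 129.82487060652576 84.66966352310233 centre [ 447.56408187 -148.36881412]
towertop [[651.0, -126.8], [637.2, -208.9], [578.2, -195.5], [589.5, -118.0]] [ 614.  -162.3]
-8.1 -12.8
tab [[616.3, -230.9], [615.8, -265.7], [582.1, -262.4], [585.0, -227.8]] [ 599.8 -246.7]
tower pred [ 612.22709873 -163.60334334] tab pred [ 597.83471461 -253.45799976]
```

Both choices are confirmed: they are the largest remote and the larger silver case. The plate is at about (447.5,-148), yaw -9.1, and the stand at about (527,196), yaw 2. I'm moving above the case now.

Emit:
arm_command(
  series=[
    {"twist":[0,0,9.5],"dp":[0,0,0],"claw":1},
    {"twist":[0,0,9.5],"dp":[0,0,0],"claw":1},
    {"twist":[0,0,9.5],"dp":[0,0,0],"claw":1},
    {"twist":[0,0,9.5],"dp":[0,0,0],"claw":1},
    {"twist":[0,0,0],"dp":[1.62,-4.85,0],"claw":1},
    {"twist":[0,0,0],"dp":[1.62,-4.85,0],"claw":1},
    {"twist":[0,0,0],"dp":[1.62,-4.85,0],"claw":1},
    {"twist":[0,0,0],"dp":[1.62,-4.85,0],"claw":1},
    {"twist":[0,0,0],"dp":[1.62,-4.85,0],"claw":1},
    {"twist":[0,0,0],"dp":[1.62,-4.85,0],"claw":1},
    {"twist":[0,0,0],"dp":[1.62,-4.85,0],"claw":1},
    {"twist":[0,0,0],"dp":[1.62,-4.85,0],"claw":1},
    {"twist":[0,0,0],"dp":[0,0,0],"claw":1},
    {"twist":[0,0,0],"dp":[0,0,0],"claw":1},
  ],
  squeeze=40,
)

```text
clock: 1.85
position: [0.4454, -0.1509, 0.2064]
orientation: [180.0, 0.0, -13.1]
force: [-0.7, -1.5, -0.1]
gripper_width: 0.0858
grip_force: 0.0
```

```bash
cat >> h.py <<'E'
def go(xyz,yaw):
    """tool-frame dp (cm) and twist z to reach world xyz (m), yaw deg, from the measured pose"""
    st=bot.get_state();R=Ro.from_euler("xyz",st["orientation"],degrees=True)
    d=R.inv().apply(np.array(xyz)-st["position"])*100
    t=np.degrees(1)*(R.inv()*Ro.from_euler("xyz",[180,0,yaw],degrees=True)).as_rotvec()/1
    print("pos",st["position"].round(4),"ori",st["orientation"].round(2),"q6",st["qpos"][5].round(1),"dp",d.round(2),"twist",t.round(2),"clock",st["clock"])
E
python3 - <<'E'
from h import *
s=snap("wrist","w1"); go([.4455,-.151,.045],-13.2); K,R,c=cam(s);print(c,R[:,2])
for b in blobs(s,(20,15,150),(40,70,255),800): print(rect(s,b,.054))
E
```

```text
pos [ 0.4452 -0.1513  0.2064] ori [ 1.800e+02  2.000e-02 -1.318e+01] q6 80.0 dp [ 0.03 -0.03 16.14] twist [0.   0.02 0.02] clock 1.9
[ 0.52124604 -0.16809602  0.37287412] [-0.2985397   0.06918582 -0.95188622]
(array([ 447.6, -150.3], dtype=float32), 146.7, 53.9, np.float32(-13.1))
(array([ 547.6, -161.5], dtype=float32), 84.0, 59.5, np.float32(84.8))
```

View pics/w1.png

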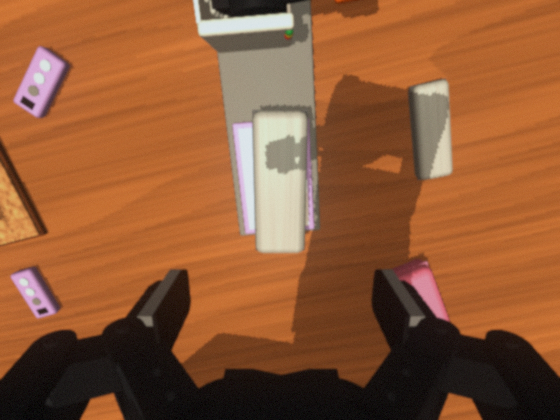

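The wrist view shows the case at (280,180) on the plate, lined up with the fingers, and its centre agrees with the top view to 2 mm. I'm descending to grasp it.

Emit:
arm_command(
  series=[
    {"twist":[0,0,0],"dp":[0.15,0,5],"claw":1},
    {"twist":[0,0,0],"dp":[0,0,5],"claw":1},
    {"twist":[0,0,0],"dp":[0,0,4.5],"claw":1},
    {"twist":[0,0,0],"dp":[0,0,2.5],"claw":1},
    {"twist":[0,0,0],"dp":[0,0,1.4],"claw":1},
    {"dp":[0,0,0],"twist":[0,0,0],"claw":1},
    {"dp":[0,0,0],"twist":[0,0,0],"claw":-1},
    {"dp":[0,0,0],"twist":[0,0,0],"claw":-1},
    {"dp":[0,0,0],"twist":[0,0,0],"claw":-1},
    {"dp":[0,0,0],"twist":[0,0,0],"claw":-1},
    {"dp":[0,0,0],"twist":[0,0,0],"claw":-1},
    {"dp":[0,0,0],"twist":[0,0,0],"claw":-1},
    {"dp":[0,0,0],"twist":[0,0,0],"claw":-1},
    {"dp":[0,0,0],"twist":[0,0,0],"claw":-1},
  ],
  squeeze=40,
)

```text
clock: 3.65
position: [0.4476, -0.1514, 0.024]
orientation: [180.0, -0.1, -13.1]
force: [-4.3, -0.5, 11.0]
gripper_width: 0.0534
grip_force: 39.6
```

Run:
```python
from h import *
go([.43,.03,.12],0)
s=pickle.load(open("pics/w1.pkl","rb"))
p=ray(s,[(236,123),(245,234),(315,230)],.018)*1000;print(p,(p[0]+p[2])/2,np.linalg.norm(p[0]-p[1]),np.linalg.norm(p[2]-p[1]))
```

```text
pos [ 0.4476 -0.1514  0.024 ] ori [ 1.7997e+02 -1.1000e-01 -1.3140e+01] q6 80.0 dp [ -5.82 -17.26  -9.62] twist [  0.04  -0.11 -13.14] clock 3.65
[[ 518.48206476 -117.79288136   18.        ]
 [ 391.23464499  -93.64585745   18.        ]
 [ 377.16244436 -177.11006591   18.        ]] [ 447.82225456 -147.45147364   18.        ] 129.51827902508145 84.64219352422393
```

Emit:
arm_command(
  series=[
    {"twist":[0,0,0],"dp":[0,0,-2],"claw":-1},
    {"twist":[0,0,0],"dp":[0,0,-4],"claw":-1},
    {"twist":[0,0,0],"dp":[0,0,-3.6],"claw":-1},
    {"twist":[0,0,0],"dp":[-1.45,-4.3,0],"claw":-1},
    {"twist":[0,0,0],"dp":[-1.45,-4.3,0],"claw":-1},
    {"twist":[0,0,0],"dp":[-1.45,-4.3,0],"claw":-1},
    {"twist":[0,0,0],"dp":[-1.45,-4.3,0],"claw":-1},
    {"twist":[0,0,-6.5],"dp":[0,0,0],"claw":-1},
    {"twist":[0,0,-6.6],"dp":[0,0,0],"claw":-1},
    {"twist":[0,0,0],"dp":[0,0,5],"claw":-1},
    {"twist":[0,0,0],"dp":[0,0,3],"claw":-1},
    {"twist":[0,0,0],"dp":[0,0,1.5],"claw":-1},
    {"twist":[0,0,0],"dp":[0,0,0.6],"claw":-1},
    {"twist":[0,0,0],"dp":[0,0,0.6],"claw":-1},
    {"twist":[0,0,0],"dp":[0,0,0],"claw":-1},
  ],
)

```text
clock: 5.52
position: [0.43, 0.0296, 0.0119]
orientation: [180.0, -0.0, -0.0]
force: [-0.1, 0.2, -1.4]
gripper_width: 0.0527
grip_force: 42.7
```

Emit:
arm_command(
  series=[
    {"twist":[0,0,0],"dp":[0,0,0.3],"claw":-1},
    {"twist":[0,0,0],"dp":[0,0,0.2],"claw":-1},
    {"twist":[0,0,0],"dp":[0,0,0],"claw":-1},
  ],
)

```text
clock: 5.9
position: [0.4297, 0.0296, 0.0065]
orientation: [-180.0, 0.0, -0.0]
force: [0.1, 0.1, -2.7]
gripper_width: 0.0526
grip_force: 42.7
```

Emit:
arm_command(
  series=[
    {"twist":[0,0,0],"dp":[0,0,0],"claw":1},
    {"twist":[0,0,0],"dp":[0,0,0],"claw":1},
    {"twist":[0,0,0],"dp":[0,0,0],"claw":1},
    {"twist":[0,0,0],"dp":[0,0,0],"claw":1},
    {"twist":[0,0,0],"dp":[0,0,-3],"claw":1},
    {"twist":[0,0,0],"dp":[0,0,-5],"claw":1},
    {"twist":[0,0,0],"dp":[0,0,-5],"claw":1},
    {"twist":[0,0,0],"dp":[2.37,-4.4,-1.5],"claw":1},
    {"twist":[0,0,0],"dp":[2.37,-4.4,0],"claw":1},
    {"twist":[0,0,0],"dp":[2.37,-4.4,0],"claw":1},
    {"twist":[0,0,2.5],"dp":[2.37,-4.35,0],"claw":1},
    {"twist":[0,0,0],"dp":[0,0,0],"claw":1},
    {"twist":[0,0,0],"dp":[0,0,0],"claw":1},
  ],
)

```text
clock: 7.52
position: [0.5243, 0.2048, 0.1512]
orientation: [180.0, 0.0, -2.5]
force: [0.5, -0.6, 0.7]
gripper_width: 0.0854
grip_force: 0.0
```

Run:
```python
from h import *
s=snap("wrist","w2"); t=snap("top","t2"); go([.525,.205,.02],-2.5)
for n,q in(("wrist",s),("top",t)):
  for b in blobs(q,(125,25,120),(165,110,255),400): print(n,b.reshape(-1,2).mean(0).round(),rect(q,b,.03))
  for b in blobs(q,(20,15,150),(40,70,255),600): print(n,"case",b.reshape(-1,2).mean(0).round(),rect(q,b,.036))
```

```text
pos [0.5244 0.2043 0.1517] ori [180.     0.    -2.58] q6 110.1 dp [ 0.06 -0.08 13.17] twist [ 0.    0.   -0.08] clock 7.625
wrist [289. 319.] (array([385.5, 202. ], dtype=float32), 64.9, 27.2, np.float32(3.7))
wrist [277. 190.] (array([527.5, 208.1], dtype=float32), 95.8, 41.6, np.float32(-2.5))
wrist [415.  96.] (array([606.5,  86.9], dtype=float32), 64.1, 27.9, np.float32(-50.0))
top [327. 233.] (array([ 448.1, -144.7], dtype=float32), 128.1, 83.1, np.float32(-9.0))
top case [262. 238.] (array([426.8,  27.5], dtype=float32), 144.2, 44.1, np.float32(-1.1))
top case [28. 57.] (array([907.3, 684.2], dtype=float32), 114.7, 51.1, np.float32(-89.7))
top case [114.  26.] (array([1007.6,  459.5], dtype=float32), 280.3, 140.4, np.float32(-86.5))
```

View pics/w2.png

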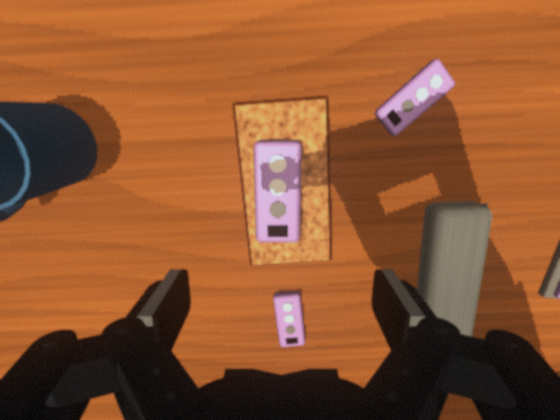

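The wrist view shows the big remote at (277,190) on the cork, with buttons up. The small ones at (289,319) and (415,96) are clear of the gripper. I'm grasping the big one.

Emit:
arm_command(
  series=[
    {"twist":[0,0,0],"dp":[0.15,-0.2,4.5],"claw":1},
    {"twist":[0,0,0],"dp":[0,0,4.5],"claw":1},
    {"twist":[0,0,0],"dp":[0,0,3],"claw":1},
    {"twist":[0,0,0],"dp":[0,0,1.8],"claw":1},
    {"dp":[0,0,0],"twist":[0,0,0],"claw":1},
    {"dp":[0,0,0],"twist":[0,0,0],"claw":-1},
    {"dp":[0,0,0],"twist":[0,0,0],"claw":-1},
    {"dp":[0,0,0],"twist":[0,0,0],"claw":-1},
    {"dp":[0,0,0],"twist":[0,0,0],"claw":-1},
    {"dp":[0,0,0],"twist":[0,0,0],"claw":-1},
    {"dp":[0,0,0],"twist":[0,0,0],"claw":-1},
    {"dp":[0,0,0],"twist":[0,0,0],"claw":-1},
    {"dp":[0,0,0],"twist":[0,0,0],"claw":-1},
  ],
  squeeze=40,
)

```text
clock: 9.25
position: [0.5262, 0.207, 0.0136]
orientation: [180.0, 0.0, -2.5]
force: [-0.0, -0.6, -0.5]
gripper_width: 0.0001
grip_force: 0.0
```

Run:
```python
from h import *
s=pickle.load(open("pics/w2.pkl","rb"));t=pickle.load(open("pics/t2.pkl","rb"))
for b in blobs(t,(125,25,120),(165,110,255),900): print("plate",rect(t,b,.018))
P=ray(s,[(235,103),(328,97),(330,260),(252,265)],.012)*1000;print(P.round(1),P.mean(0))
go([.4475,-.148,.12],-9)
```

```text
plate (array([ 448.9, -146.4], dtype=float32), 129.6, 84.1, np.float32(-9.0))
[[609.4 243.4  12. ]
 [610.9 158.3  12. ]
 [446.4 155.6  12. ]
 [444.  239.5  12. ]] [527.69044633 199.2127314   12.        ]
pos [0.5262 0.207  0.0136] ori [180.     0.    -2.54] q6 110.3 dp [ -6.29  35.81 -10.64] twist [0.   0.   6.46] clock 9.25
```

The fingers shut on nothing, so I'm lifting off and looking.

Emit:
arm_command(
  series=[
    {"twist":[0,0,0],"dp":[0,0,-3],"claw":-1},
    {"twist":[0,0,0],"dp":[0,0,-5],"claw":-1},
    {"twist":[0,0,0],"dp":[0,0,-5.8],"claw":1},
    {"twist":[0,0,0],"dp":[0,0,0],"claw":1},
    {"twist":[0,0,0],"dp":[0,0,0],"claw":1},
    {"twist":[0,0,0],"dp":[0,0,0],"claw":1},
  ],
)

```text
clock: 10.0
position: [0.5257, 0.2068, 0.1501]
orientation: [180.0, 0.1, -2.5]
force: [-0.1, -0.4, -0.1]
gripper_width: 0.0725
grip_force: 0.0
```

Run:
```python
from h import *
s=snap("wrist","w3"); go([.525,.205,.02],-2.5)
for b in blobs(s,(125,25,120),(165,110,255),400): print(b.reshape(-1,2).mean(0).round(),rect(s,b,.03))
```

```text
pos [0.5257 0.2069 0.1502] ori [ 1.7995e+02  1.2000e-01 -2.5500e+00] q6 110.3 dp [-0.04  0.18 13.02] twist [ 0.05  0.12 -0.05] clock 10.05
[291. 320.] (array([385.7, 202.1], dtype=float32), 65.3, 27.3, np.float32(3.9))
[279. 192.] (array([526.9, 208.2], dtype=float32), 95.9, 41.4, np.float32(-2.4))
[418.  98.] (array([606.6,  87.1], dtype=float32), 64.2, 27.8, np.float32(-50.0))
```

View pics/w3.png

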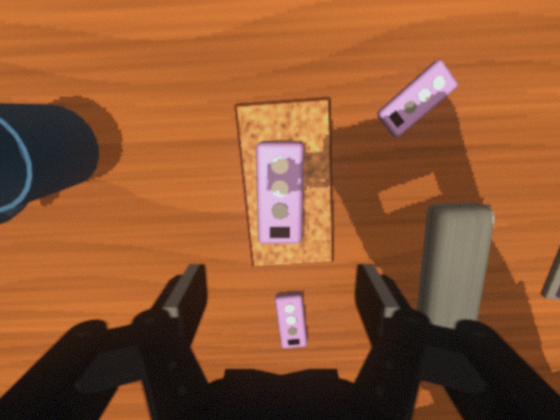

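The remote hasn't moved (279,192), so the shut fingers passed over it. I'm checking where the finger tips really are against the projected TCP.

Run:
```python
from h import *
for n in("w2","w3"):
    s=pickle.load(open(f"pics/{n}.pkl","rb"));st=s["st"];w=st["gripper_width"]/2
    R=Ro.from_euler("xyz",st["orientation"],degrees=True)
    for z in(0,-.013,-.03,-.05):
        for y in(-w,w): print(n,z,y,proj(s,st["position"]+R.apply([0,y,z])).round(0))
s=pickle.load(open("pics/w2.pkl","rb"));print(s["tool_from_camera"])
# triangulate remote centre top vs wrist (top0 vs w3)
t=pickle.load(open("pics/top0.pkl","rb"));s=pickle.load(open("pics/w3.pkl","rb"))
def cen(q): 
    return [np.mean(cv2.boxPoints(cv2.minAreaRect(b)),0) for b in blobs(q,(125,25,120),(165,110,255),180)]
a,b=cen(t),cen(s);print(a,b)
for i in a:
  for j in b:
    for z in(.0,.02,.03,.04): print(i.round(),j.round(),z,(ray(t,i,z)-ray(s,j,z)).round(4)[0,:2])
```

```text
w2 0 -0.04268890959718091 [[208. 251.]]
w2 0 0.04268890959718091 [[355. 251.]]
w2 -0.013 -0.04268890959718091 [[202. 261.]]
w2 -0.013 0.04268890959718091 [[361. 261.]]
w2 -0.03 -0.04268890959718091 [[194. 277.]]
w2 -0.03 0.04268890959718091 [[369. 277.]]
w2 -0.05 -0.04268890959718091 [[182. 301.]]
w2 -0.05 0.04268890959718091 [[382. 301.]]
w3 0 -0.03625890723348401 [[219. 251.]]
w3 0 0.03625890723348401 [[344. 251.]]
w3 -0.013 -0.03625890723348401 [[214. 261.]]
w3 -0.013 0.03625890723348401 [[349. 261.]]
w3 -0.03 -0.03625890723348401 [[207. 277.]]
w3 -0.03 0.03625890723348401 [[356. 277.]]
w3 -0.05 -0.03625890723348401 [[197. 301.]]
w3 -0.05 0.03625890723348401 [[367. 301.]]
[[ 8.12946125e-04 -9.52053729e-01 -3.05929788e-01  7.78063222e-02]
 [ 9.99999668e-01  7.90974665e-04  1.95781769e-04 -4.94885694e-04]
 [ 5.55879481e-05 -3.05929846e-01  9.52054056e-01 -1.66553270e-01]
 [ 0.00000000e+00  0.00000000e+00  0.00000000e+00  1.00000000e+00]]
[array([197. , 259.5], dtype=float32), array([196.35149, 200.48517], dtype=float32), array([246.70076, 173.46097], dtype=float32)] [array([290.9615
[... 1083 characters left out ...]

[196. 200.] [418.  98.] 0.02 [-0.0819  0.1251]
[196. 200.] [418.  98.] 0.03 [-0.0832  0.1189]
[196. 200.] [418.  98.] 0.04 [-0.0844  0.1128]
[247. 173.] [291. 321.] 0.0 [ 0.2442 -0.1257]
[247. 173.] [291. 321.] 0.02 [ 0.2247 -0.1273]
[247. 173.] [291. 321.] 0.03 [ 0.215  -0.1281]
[247. 173.] [291. 321.] 0.04 [ 0.2052 -0.1289]
[247. 173.] [280. 192.] 0.0 [ 0.0867 -0.1323]
[247. 173.] [280. 192.] 0.02 [ 0.0772 -0.1335]
[247. 173.] [280. 192.] 0.03 [ 0.0724 -0.1341]
[247. 173.] [280. 192.] 0.04 [ 0.0676 -0.1347]
[247. 173.] [418.  98.] 0.0 [0.0003 0.0026]
[247. 173.] [418.  98.] 0.02 [-0.0038 -0.0072]
[247. 173.] [418.  98.] 0.03 [-0.0058 -0.012 ]
[247. 173.] [418.  98.] 0.04 [-0.0078 -0.0169]
```

Triangulation and the visible finger tips both put the real tips about 15 mm higher than the reported TCP, so I'll go lower and use the force reading as a guide.

Emit:
arm_command(
  series=[
    {"twist":[0,0,0],"dp":[0.1,0,4.5],"claw":0.45},
    {"twist":[0,0,0],"dp":[0,0,4.5],"claw":0.45},
    {"twist":[0,0,0],"dp":[0,0,3],"claw":0.45},
    {"twist":[0,0,0],"dp":[0,0,1.6],"claw":0.45},
    {"twist":[0,0,0],"dp":[0,0,0.4],"claw":0.45},
    {"twist":[0,0,0],"dp":[0,0,0.3],"claw":0.45},
    {"twist":[0,0,0],"dp":[0,0,0],"claw":0.45},
  ],
)

```text
clock: 10.92
position: [0.5276, 0.2071, 0.0093]
orientation: [-180.0, -0.1, -2.5]
force: [-0.0, -0.2, 0.5]
gripper_width: 0.0618
grip_force: 0.0
```

Emit:
arm_command(
  series=[
    {"twist":[0,0,0],"dp":[0,0,0.3],"claw":0.45},
    {"twist":[0,0,0],"dp":[0,0,0.3],"claw":0.45},
    {"twist":[0,0,0],"dp":[0,0,0],"claw":0.45},
  ],
)

```text
clock: 11.3
position: [0.5271, 0.2069, 0.0024]
orientation: [180.0, 0.0, -2.5]
force: [-0.5, -0.1, 0.4]
gripper_width: 0.0622
grip_force: 0.0
```

Emit:
arm_command(
  series=[
    {"twist":[0,0,0],"dp":[0,0,0.3],"claw":0.45},
    {"twist":[0,0,0],"dp":[0,0,0.3],"claw":0.45},
    {"twist":[0,0,0],"dp":[0,0,0],"claw":0.45},
  ],
)

```text
clock: 11.68
position: [0.5271, 0.2069, -0.0037]
orientation: [180.0, 0.0, -2.5]
force: [-0.8, 0.2, -0.4]
gripper_width: 0.0619
grip_force: 0.0
```

Emit:
arm_command(
  series=[
    {"twist":[0,0,0],"dp":[0,0,0.3],"claw":0.45},
    {"twist":[0,0,0],"dp":[0,0,0.2],"claw":0.45},
    {"twist":[0,0,0],"dp":[0,0,0],"claw":0.45},
  ],
)

```text
clock: 12.05
position: [0.5271, 0.2069, -0.0086]
orientation: [180.0, 0.0, -2.5]
force: [0.2, 0.6, 0.1]
gripper_width: 0.0619
grip_force: 0.0
```

Emit:
arm_command(
  series=[
    {"twist":[0,0,0],"dp":[0,0,0.2],"claw":0.45},
    {"twist":[0,0,0],"dp":[0,0,0.2],"claw":0.45},
    {"twist":[0,0,0],"dp":[0,0,0],"claw":0.45},
  ],
)

```text
clock: 12.42
position: [0.5271, 0.2069, -0.0126]
orientation: [180.0, 0.0, -2.5]
force: [-0.0, 0.3, -0.4]
gripper_width: 0.062
grip_force: 0.0
```

Emit:
arm_command(
  series=[
    {"twist":[0,0,0],"dp":[0,0,0],"claw":-1},
    {"twist":[0,0,0],"dp":[0,0,0],"claw":-1},
    {"twist":[0,0,0],"dp":[0,0,0],"claw":-1},
    {"twist":[0,0,0],"dp":[0,0,0],"claw":-1},
    {"twist":[0,0,0],"dp":[0,0,0],"claw":-1},
  ],
  squeeze=35,
)

```text
clock: 13.05
position: [0.5274, 0.207, -0.0122]
orientation: [-180.0, -0.0, -2.5]
force: [0.8, -0.7, 5.1]
gripper_width: 0.0431
grip_force: 36.4
```

Gripped at 43 mm. I'm lifting and carrying it over to the plate.

Emit:
arm_command(
  series=[
    {"twist":[0,0,0],"dp":[0,0,-2],"claw":-1},
    {"twist":[0,0,0],"dp":[0,0,-4],"claw":-1},
    {"twist":[0,0,0],"dp":[0,0,-4],"claw":-1},
    {"twist":[0,0,6.5],"dp":[0,0,-2],"claw":-1},
    {"twist":[0,0,0],"dp":[-0.32,5.17,0],"claw":-1},
    {"twist":[0,0,0],"dp":[-0.32,5.17,0],"claw":-1},
    {"twist":[0,0,0],"dp":[-0.32,5.17,0],"claw":-1},
    {"twist":[0,0,0],"dp":[-0.32,5.17,0],"claw":-1},
    {"twist":[0,0,0],"dp":[-0.32,5.17,0],"claw":-1},
    {"twist":[0,0,0],"dp":[-0.32,5.17,0],"claw":-1},
    {"twist":[0,0,0],"dp":[-0.32,5.17,0],"claw":-1},
    {"twist":[0,0,0],"dp":[0,0,4],"claw":-1},
    {"twist":[0,0,0],"dp":[0,0,4],"claw":-1},
    {"twist":[0,0,0],"dp":[0,0,1.5],"claw":-1},
    {"twist":[0,0,0],"dp":[0,0,0],"claw":-1},
  ],
)

```text
clock: 14.92
position: [0.4482, -0.1468, 0.0129]
orientation: [-180.0, 0.0, -9.0]
force: [0.1, -0.6, -0.4]
gripper_width: 0.0431
grip_force: 36.0
```

Run:
```python
from h import *
s=snap("wrist","w4"); go([.4485,-.147,-.0055],-9.1)
for b in blobs(s,(125,25,120),(165,110,255),400): print(b.reshape(-1,2).mean(0).round(),rect(s,b,.02))
```

```text
pos [ 0.4488 -0.147   0.0137] ori [ 1.7999e+02 -5.0000e-02 -9.0300e+00] q6 76.4 dp [-0.03  0.01  1.92] twist [ 0.01 -0.05  0.07] clock 14.975
[281. 293.] (array([ 427.9, -143.7], dtype=float32), 122.2, 66.4, np.float32(-10.3))
[276. 182.] (array([ 476.9, -148.6], dtype=float32), 81.4, 74.9, np.float32(81.3))
```

View pics/w4.png

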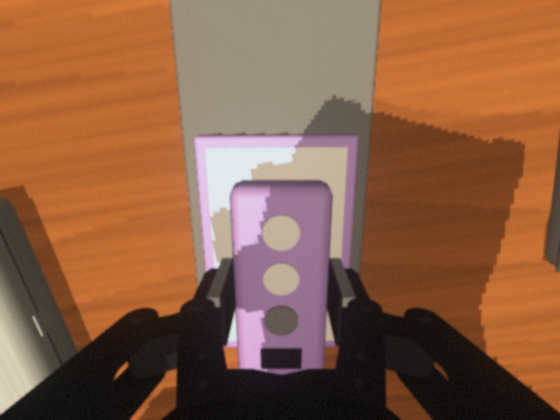

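The remote is held level and in line over the plate, with plate corners at about (196,135) and (357,135). I'm setting it down.

Emit:
arm_command(
  series=[
    {"twist":[0,0,0],"dp":[0,0,1],"claw":-1},
    {"twist":[0,0,0],"dp":[0,0,0.6],"claw":-1},
    {"twist":[0,0,0],"dp":[0,0,0.3],"claw":-1},
    {"twist":[0,0,0],"dp":[0,0,0],"claw":-1},
    {"twist":[0,0,0],"dp":[0,0,0],"claw":0.4},
    {"twist":[0,0,0],"dp":[0,0,0],"claw":0.4},
    {"twist":[0,0,0],"dp":[0,0,0],"claw":0.4},
    {"twist":[0,0,0],"dp":[0,0,0],"claw":0.4},
    {"twist":[0,0,0],"dp":[0,0,-4],"claw":0.6},
    {"twist":[0,0,0],"dp":[0,0,-5],"claw":1},
    {"twist":[0,0,0],"dp":[0,0,-6],"claw":1},
    {"twist":[0,0,0],"dp":[-1.5,-5.5,0],"claw":1},
    {"twist":[0,0,0],"dp":[-1.5,-5.5,0],"claw":1},
    {"twist":[0,0,0],"dp":[-1.5,-5.5,0],"claw":1},
    {"twist":[0,0,-9],"dp":[0,0,0],"claw":1},
    {"twist":[0,0,0],"dp":[0,0,0],"claw":1},
    {"twist":[0,0,0],"dp":[0,0,0],"claw":1},
  ],
)

```text
clock: 17.1
position: [0.4298, 0.0226, 0.1436]
orientation: [180.0, 0.0, -0.3]
force: [-0.1, 0.6, -0.3]
gripper_width: 0.0851
grip_force: 0.0
```

Run:
```python
from h import *
s=snap("wrist","w5"); t=snap("top","t5"); 
c=cv2.resize(t["image"][140:280,170:420],None,fx=3.2,fy=3.2,interpolation=cv2.INTER_CUBIC)
w=cv2.resize(s["image"],None,fx=.5,fy=.5);cv2.imwrite("pics/c5.png",np.vstack([c,np.pad(w[:150],((0,0),(0,520),(0,0)))])[:,:,::-1])
go([.43,.03,.02],0)
for b in blobs(s,(20,15,150),(40,70,255),600)+blobs(s,(0,0,90),(60,80,255),3000): print("case",b.reshape(-1,2).mean(0).round(),rect(s,b,.036))
```

```text
pos [0.4298 0.0225 0.1435] ori [ 1.8e+02  1.0e-02 -2.3e-01] q6 88.4 dp [ 0.02 -0.75 12.35] twist [ 0.    0.01 -0.23] clock 17.2
case [271. 190.] (array([429.7,  30.2], dtype=float32), 147.2, 50.8, np.float32(-0.1))
case [273. 190.] (array([430.5,  29.6], dtype=float32), 148.9, 53.5, np.float32(-0.0))
case [459. 100.] (array([ 488.3, -133.6], dtype=float32), 192.4, 90.1, np.float32(-8.7))
```

View pics/c5.png

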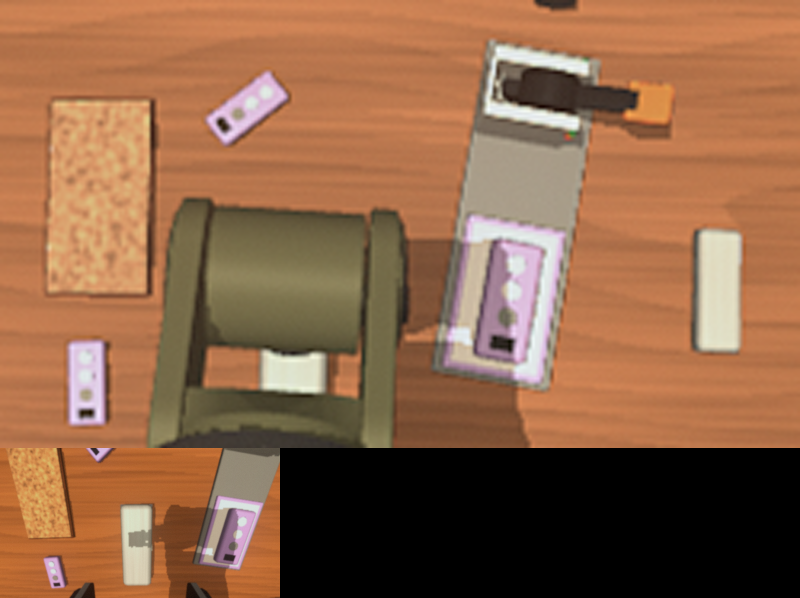

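The remote lies centred on the plate, with its crop centre at about (510,300) against the plate's (505,300). The case is straight at (430,30). I'm grasping the case deeper this time.

Emit:
arm_command(
  series=[
    {"twist":[0,0,0],"dp":[0,-0.75,4.5],"claw":1},
    {"twist":[0,0,0],"dp":[0,0,4.5],"claw":1},
    {"twist":[0,0,0],"dp":[0,0,4],"claw":1},
    {"twist":[0,0,0],"dp":[0,0,2.2],"claw":1},
    {"twist":[0,0,0],"dp":[0,0,0.9],"claw":1},
    {"dp":[0,0,0],"twist":[0,0,0],"claw":1},
    {"dp":[0,0,0],"twist":[0,0,0],"claw":-1},
    {"dp":[0,0,0],"twist":[0,0,0],"claw":-1},
    {"dp":[0,0,0],"twist":[0,0,0],"claw":-1},
    {"dp":[0,0,0],"twist":[0,0,0],"claw":-1},
    {"dp":[0,0,0],"twist":[0,0,0],"claw":-1},
    {"dp":[0,0,0],"twist":[0,0,0],"claw":-1},
  ],
  squeeze=40,
)

```text
clock: 18.7
position: [0.4303, 0.0306, -0.0165]
orientation: [180.0, -0.1, -0.0]
force: [-2.3, -0.5, 6.9]
gripper_width: 0.0545
grip_force: 42.2
```

Run:
```python
from h import *
go([.527,.1965,.10],2)
t=pickle.load(open("pics/t5.pkl","rb"));o=lambda l:np.array(l)/3.2+[170-.35,140-.35]
print(ray(t,o([(470,215),(565,230),(543,386),(443,367)]),.018).mean(0),ray(t,o([(492,238),(545,243),(525,363),(476,356)]),.036).mean(0))
```

```text
pos [ 0.4303  0.0306 -0.0165] ori [ 1.8e+02 -9.0e-02 -5.0e-02] q6 89.3 dp [  9.67 -16.6  -11.63] twist [ 0.01 -0.09 -2.05] clock 18.7
[ 0.44832686 -0.1476206   0.018     ] [ 0.4466513  -0.14853975  0.036     ]
```

Emit:
arm_command(
  series=[
    {"twist":[0,0,0],"dp":[0,0,-2],"claw":-1},
    {"twist":[0,0,0],"dp":[0,0,-4],"claw":-1},
    {"twist":[0,0,0],"dp":[0,0,-4],"claw":-1},
    {"twist":[0,0,0],"dp":[2.42,-4.15,0],"claw":-1},
    {"twist":[0,0,0],"dp":[2.42,-4.15,0],"claw":-1},
    {"twist":[0,0,0],"dp":[2.42,-4.15,0],"claw":-1},
    {"twist":[0,0,-2],"dp":[2.42,-4.15,0],"claw":-1},
    {"twist":[0,0,0],"dp":[0,0,4],"claw":-1},
    {"twist":[0,0,0],"dp":[0,0,3],"claw":-1},
    {"twist":[0,0,0],"dp":[0,0,1.2],"claw":-1},
    {"twist":[0,0,0],"dp":[0,0,0.3],"claw":-1},
    {"twist":[0,0,0],"dp":[0,0,0],"claw":-1},
  ],
)

```text
clock: 20.2
position: [0.5272, 0.1966, -0.0013]
orientation: [-180.0, -0.1, 1.9]
force: [0.0, 0.5, -1.6]
gripper_width: 0.0554
grip_force: 43.6
```

Emit:
arm_command(
  series=[
    {"twist":[0,0,0],"dp":[0,0,0.2],"claw":-1},
    {"twist":[0,0,0],"dp":[0,0,0.1],"claw":-1},
    {"twist":[0,0,0],"dp":[0,0,0],"claw":-1},
    {"twist":[0,0,0],"dp":[0,0,0],"claw":0.8},
    {"twist":[0,0,0],"dp":[0,0,0],"claw":0.8},
    {"twist":[0,0,0],"dp":[0,0,0],"claw":0.8},
    {"twist":[0,0,0],"dp":[0,0,0],"claw":0.8},
    {"twist":[0,0,0],"dp":[0,0,-4],"claw":0.8},
    {"twist":[0,0,0],"dp":[0,0,-6],"claw":0.8},
    {"twist":[0,0,0],"dp":[0,0,-6],"claw":-1},
    {"twist":[0,0,0],"dp":[-3,5,0],"claw":-1},
    {"twist":[0,0,0],"dp":[-3,5,0],"claw":-1},
    {"twist":[0,0,0],"dp":[-3,5,0],"claw":-1},
    {"twist":[0,0,5.5],"dp":[-1,5,0],"claw":-1},
    {"twist":[0,0,5.5],"dp":[0,5,0],"claw":-1},
    {"twist":[0,0,0],"dp":[0,5,0],"claw":-1},
    {"twist":[0,0,0],"dp":[0,0,0],"claw":-1},
  ],
)

```text
clock: 22.32
position: [0.4221, -0.1085, 0.1546]
orientation: [180.0, -0.0, -9.3]
force: [0.1, 0.2, 0.2]
gripper_width: 0.0004
grip_force: 0.0
```

Run:
```python
from h import *
t=snap("top","t6"); s=snap("wrist","w6"); K,R,c=cam(t)
c=cv2.resize(t["image"][140:280,170:420],None,fx=3.2,fy=3.2,interpolation=cv2.INTER_CUBIC)
w=cv2.resize(s["image"],None,fx=.5,fy=.5);cv2.imwrite("pics/c6.png",np.vstack([c,np.pad(w[:150],((0,0),(0,520),(0,0)))])[:,:,::-1])
go([.5985,-.248,.15],-9.1)
for b in blobs(t,(20,15,150),(40,70,255),600): print("case",b.reshape(-1,2).mean(0).round(),rect(t,b,.048))
```

```text
pos [ 0.4225 -0.1062  0.1546] ori [-179.99   -0.     -9.11] q6 80.2 dp [19.62 11.22  0.46] twist [-0.01 -0.   -0.01] clock 22.425
case [199. 200.] (array([523.9, 193.1], dtype=float32), 148.7, 49.7, np.float32(3.1))
case [28. 57.] (array([901. , 675.8], dtype=float32), 112.9, 50.1, np.float32(90.0))
case [93. 29.] (array([997. , 504.2], dtype=float32), 172.5, 139.5, np.float32(-84.7))
```

View pics/c6.png

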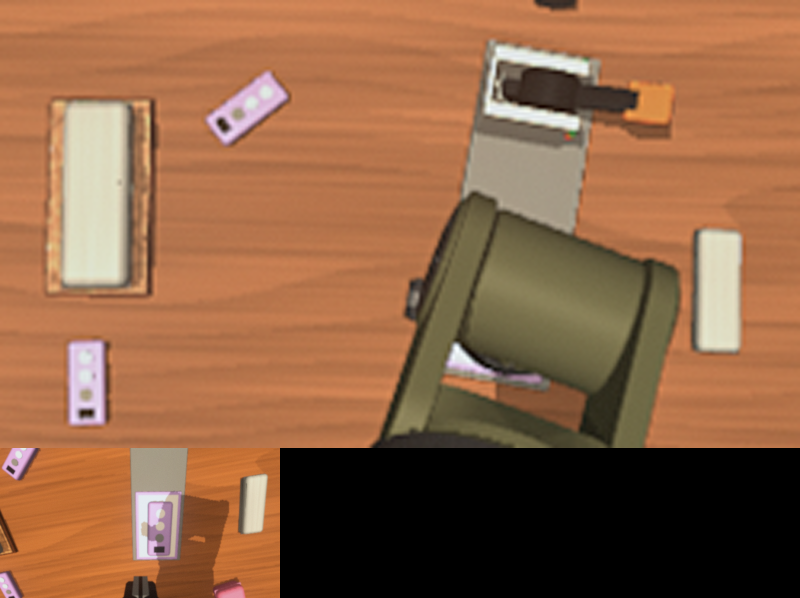

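The case lies centred on the cork: crop centre (97,194) against the cork's (100,196). Now I move to above the tab.

Emit:
arm_command(
  series=[
    {"twist":[0,0,0],"dp":[4.92,2.83,0],"claw":-1},
    {"twist":[0,0,0],"dp":[4.92,2.83,0],"claw":-1},
    {"twist":[0,0,0],"dp":[4.92,2.83,0],"claw":-1},
    {"twist":[0,0,0],"dp":[4.92,2.83,0],"claw":-1},
    {"twist":[0,0,0],"dp":[0,0,2],"claw":-1},
    {"twist":[0,0,0],"dp":[0,0,1.5],"claw":-1},
    {"twist":[0,0,0],"dp":[0,0,1],"claw":-1},
    {"twist":[0,0,0],"dp":[0,0,0],"claw":-1},
    {"twist":[0,0,0],"dp":[0,0,0],"claw":-1},
  ],
)

```text
clock: 23.55
position: [0.5994, -0.2487, 0.1106]
orientation: [180.0, -0.1, -9.0]
force: [0.3, -0.2, 0.1]
gripper_width: -0.0002
grip_force: 0.0
```

Run:
```python
from h import *
s=snap("wrist","w7"); go([.599,-.249,.09],-9.1); print(bot.get_state()["force"])
```

```text
pos [ 0.5994 -0.2488  0.1106] ori [ 1.7998e+02 -8.0000e-02 -9.0400e+00] q6 73.3 dp [-0.04  0.03  2.06] twist [ 0.02 -0.08  0.06] clock 23.6
[ 0.48965236 -0.2944211   0.00335616]
```

View pics/w7.png

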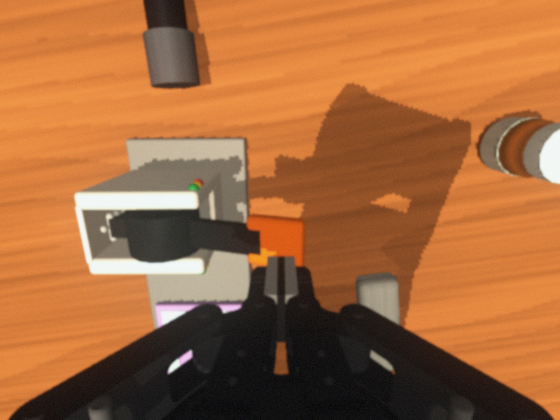

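The tab is at (277,240), directly beyond the shut tips at (281,262). I'm descending until contact.

Emit:
arm_command(
  series=[
    {"twist":[0,0,0],"dp":[0,0,0.8],"claw":-1},
    {"twist":[0,0,0],"dp":[0,0,0.5],"claw":-1},
    {"twist":[0,0,0],"dp":[0,0,0.3],"claw":-1},
    {"twist":[0,0,0],"dp":[0,0,0],"claw":-1},
  ],
)

```text
clock: 24.1
position: [0.599, -0.2488, 0.0933]
orientation: [-180.0, 0.0, -9.0]
force: [-0.3, 0.2, -0.4]
gripper_width: 0.0006
grip_force: 0.0
```

Emit:
arm_command(
  series=[
    {"twist":[0,0,0],"dp":[0,0,0.3],"claw":-1},
    {"twist":[0,0,0],"dp":[0,0,0.3],"claw":-1},
    {"twist":[0,0,0],"dp":[0,0,0],"claw":-1},
  ],
)

```text
clock: 24.48
position: [0.599, -0.2487, 0.0873]
orientation: [-180.0, 0.0, -9.0]
force: [0.4, 1.2, 0.0]
gripper_width: -0.0
grip_force: 0.0
```

Emit:
arm_command(
  series=[
    {"twist":[0,0,0],"dp":[0,0,0.2],"claw":-1},
    {"twist":[0,0,0],"dp":[0,0,0.2],"claw":-1},
    {"twist":[0,0,0],"dp":[0,0,0],"claw":-1},
  ],
)

```text
clock: 24.85
position: [0.599, -0.2487, 0.0834]
orientation: [-180.0, 0.0, -9.0]
force: [-0.9, 0.4, -0.6]
gripper_width: 0.0002
grip_force: 0.0
```

Emit:
arm_command(
  series=[
    {"twist":[0,0,0],"dp":[0,0,0.2],"claw":-1},
    {"twist":[0,0,0],"dp":[0,0,0.1],"claw":-1},
    {"twist":[0,0,0],"dp":[0,0,0],"claw":-1},
  ],
)

```text
clock: 25.22
position: [0.5994, -0.2492, 0.0812]
orientation: [180.0, -0.1, -9.1]
force: [-1.5, -1.5, 4.4]
gripper_width: -0.0002
grip_force: 2.4
```

Contact is at a reported z of about 0.082, so the third click should be at about 0.039. I'm pressing steadily.

Emit:
arm_command(
  series=[
    {"twist":[0,0,0],"dp":[0,0,0.5],"claw":-1},
    {"twist":[0,0,0],"dp":[0,0,0.5],"claw":-1},
    {"twist":[0,0,0],"dp":[0,0,0.5],"claw":-1},
    {"twist":[0,0,0],"dp":[0,0,0.5],"claw":-1},
    {"twist":[0,0,0],"dp":[0,0,0.5],"claw":-1},
    {"twist":[0,0,0],"dp":[0,0,0.5],"claw":-1},
    {"twist":[0,0,0],"dp":[0,0,0.4],"claw":-1},
    {"twist":[0,0,0],"dp":[0,0,0.3],"claw":-1},
    {"twist":[0,0,0],"dp":[0,0,0.2],"claw":-1},
    {"twist":[0,0,0],"dp":[0,0,0.2],"claw":-1},
    {"twist":[0,0,0],"dp":[0,0,0],"claw":-1},
    {"twist":[0,0,0],"dp":[0,0,0],"claw":-1},
  ],
)

```text
clock: 26.72
position: [0.5997, -0.2494, 0.0406]
orientation: [179.9, -0.1, -9.1]
force: [-0.4, -2.2, 7.2]
gripper_width: 0.0001
grip_force: 3.3
```

Run:
```python
from h import *
st=bot.get_state();print(st["position"],st["force"],st["grip_force"])
s=snap("scene","s8");w=snap("wrist","w8")
a=cv2.resize(s["image"][170:290,150:290],(700,600),interpolation=cv2.INTER_CUBIC);cv2.imwrite("pics/c8.png",a[:,:,::-1])
```

```text
[ 0.59972876 -0.2494154   0.04057776] [-0.44483241 -2.16269864  7.15966687] 3.33284571650438
```

View pics/w8.png

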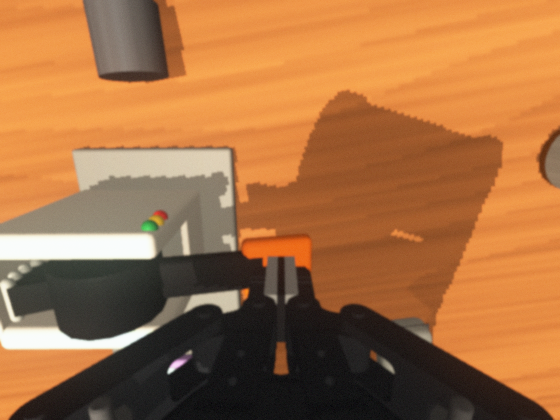

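Emit:
arm_command(
  series=[
    {"twist":[0,0,0],"dp":[0,0,0.1],"claw":-1},
    {"twist":[0,0,0],"dp":[0,0,0],"claw":-1},
    {"twist":[0,0,0],"dp":[0,0,0],"claw":-1},
    {"twist":[0,0,0],"dp":[0,0,0],"claw":-1},
    {"twist":[0,0,0],"dp":[0,0,0],"claw":-1},
  ],
)

```text
clock: 27.45
position: [0.5998, -0.2494, 0.0397]
orientation: [179.9, -0.1, -9.1]
force: [-0.0, -1.3, 6.5]
gripper_width: -0.0
grip_force: 3.8
```

Emit:
arm_command(
  series=[
    {"twist":[0,0,0],"dp":[0,0,0.1],"claw":-1},
    {"twist":[0,0,0],"dp":[0,0,0],"claw":-1},
    {"twist":[0,0,0],"dp":[0,0,0],"claw":-1},
    {"twist":[0,0,0],"dp":[0,0,0],"claw":-1},
  ],
)

```text
clock: 27.95
position: [0.5998, -0.2493, 0.0387]
orientation: [180.0, -0.1, -9.1]
force: [-1.0, -0.5, 8.0]
gripper_width: -0.0
grip_force: 3.9
```

Run:
```python
from h import *
st=bot.get_state();print(st["position"],st["force"],st["grip_force"])
s=snap("scene","s9");s0=pickle.load(open("pics/scene0.pkl","rb"))
for q in(s0,s):
  for b in blobs(q,(6,190,190),(18,255,255),15):
    c=b.reshape(-1,2).mean(0)
    if 180<c[0]<235 and 220<c[1]<275: print(c,cv2.contourArea(b),b.reshape(-1,2).min(0),b.reshape(-1,2).max(0))
a=np.array([np.cos(np.radians(-9.1)),np.sin(np.radians(-9.1))]);P=np.array([.599,-.2485])
for z in(.103,.06): print(z,proj(s,[*P,z]))
```

```text
[ 0.59980958 -0.24927776  0.03874946] [-0.96799918 -0.45599615  8.00493993] 3.8527745904866606
[197.575 244.7  ] 73.0 [192 240] [203 250]
0.103 [[196.81245758 243.99135796]]
0.06 [[198.51266212 250.39384216]]
```

The force is 8 N after about 43 mm of travel, which matches the third click. Handing in.

```bash
python3 -c "
from workcell import bot
print(bot.job_done())"
```

```text
the job is handed in; nothing more can be done
None
```

I swapped the remote and the case, and handed in with the tab held at what I take to be the third click (about 43 mm of travel, 8 N); no verdict came back.

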